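# Culture box to the scribed line under the camera bridge

### The arm

A 6-joint arm with a two-finger parallel gripper is mounted at the origin on the work surface. World frame = base frame: x ahead of the robot, y to its left, z up, the work surface at z = 0. Lengths are in mm, angles in rad, forces in N, time in s.
With the tool pointing down it reaches from about 325 to 775 mm from the base axis. Payload 5.5 kg.
Tool frame: the origin (TCP) lies on the centre line of the jaws, within the pads' length; the fingertips stand 11 mm ahead of it and the grasp point (between the pads) lies 8 mm behind it; y points along the fingers, z is the direction in which the jaws open and shut, and the axes are right-handed (so a half turn about y gives the same grasp; the last joint's range is limited). The gripper opens to 85 mm and grips with 20 to 120 N. Pads are 22 mm wide; open, the fingers measure 114 mm over their backs; the gripper's body (76 mm by 85 mm) begins 54 mm behind the grasp point. The pads swing forward as they close: fully open they stand 13 mm farther back than shut.
Start: joints at [-1.407, 0.091, 1.231, -0, 1.82, -0.057], TCP at [131.405, -585.448, 242.275] pointing down, gripper open.
Joint ranges: [-2.87, 2.87], [-0.86, 2.18], [0.17, 2.46], [-1.51, 4.65], [0.06, 2.69], [-2.65, 2.65]. Speed limits (rad/s): [2.57, 2.57, 3.01, 3.14, 3.14, 3.14].

### API

Orientations are given as a rotation vector (axis times angle).
In Python, from workcell import observe, cams, job, models gives the robot as it stands.
- The arm moves only by the tool send_rows, never from a script. Its argument "increments" is a list of rows, each an object of numbers: "jaw": the closure, from 0 (fully open) to 1 (shut); "dx", "dy", "dz": the shift along the tool's x, y, z in m; "rx", "ry", "rz": the turn, a rotation vector about the tool's x, y, z in degrees. In form: [{"jaw": .., "dx": .., "dy": .., "dz": .., "rx": .., "ry": .., "rz": ..}, ...]. A call has 1 to 20 rows; each row is the pose to reach, as a shift and turn from the pose commanded when the call began, along the tool's axes at that moment; what a row does not reach only later rows make up. A row lasts 1/12 s, in which the tool goes at most 41.7 mm and 7.16 degrees, less where a joint would pass 70% of its speed; a pose out of reach is approached as far as the arm can. A call with a gripper value outside its range is refused whole. The fingers move at their own pace and stop on an object; "force" is the grip in N (left out, the last holds). Time passes only in rows, so rows that repeat a pose let the fingers close. It gives the time, the measured TCP pose, the force and the opening at its end, in the units of the state.
- observe(): the state, without advancing time (a new reading comes with each control period).
- cams.get_image(name): name is "side" or "top"; returns a dict with "pixels" (384x512x3 uint8, blue, green, red), "vfov" (degrees; the focal length in pixels is half the picture's height over the tangent of half this angle, whatever the lens; pixels are square), "cx", "cy" (the principal point, pixels), "eye" and "attitude" of the camera in the world. Camera axes: x right, y up, looking along -z (the intrinsics and any distortion apply to the point x, -y, -z); pixel columns grow to the right and rows downward; lengths in mm; the calibration is good to about 2 mm. A picture is of the moment at which its call begins. There is no depth.
- job.finish_job(): hands the job in, once; it reports no verdict.
Trained networks look in a picture, given as the dict that the camera call returned (one of the last four; its "shot" number tells which), for a name from the list of things; names that differ only in an ending like _2 or _b are one class to them, and where a whole thing is asked for, a point or a joint stands for the part that bears it (a point fixed in the world has none). Each returns a list of dicts, best first, with "conf" (0 to 1); they miss things now and then, are a little off and sometimes report something else, mostly with a low value. They report only what shows in the picture. A call takes as long as a camera call. They do not tell look-alikes from the thing itself.
- models.look_for(name, picture): "extent" ([left, top, right, bottom] in pixels, round what is visible of it).
- models.outline_of(name, picture): "mask" (384x512 bool, what is visible of it) and "extent" ([left, top, right, bottom] in pixels, round what is visible of it).
- models.tip_of(name, picture): "xy" ([column, row] in pixels: a listed point, or the origin of a listed thing).
The state is a dict: "time": time; "joint_pos": joint angles; "joint_vel": joint speeds; "joint_efforts": joint torques, N m; "position": TCP position; "orientation": TCP orientation; "wrist_force": force on the tool from outside, world axes, zero at the start; "torque": the same for the moment, N m; "gripper_width": finger opening in mm.
Only numpy, scipy, OpenCV 4.12 (cv2) and the standard library are available. Lean on these libraries where they do the work, as an engineer would, in place of code of your own. Each camera call takes 0.05 s, during which the arm holds its last target. There are 200 camera calls.

### The job

Lift the culture box with the orange handle out of the black carrying tray, stand it lengthwise on the grey patch of the blue photo board and let go of the handle. Then slide it, without lifting it, under the camera bridge until its front edge lies on the scribed white cross line: square to the line, centred between the two side lines. Leave the other box and everything else on the bench where it is.

Things in the scene. Friction and masses are not known exactly. Their poses are not given: they have to be found in the camera images.
- cbox_mid (a point): Centre (44 mm above its underside) of the culture box with the ORANGE handle: one rigid closed box, about 0.35 kg, 140 mm long (its x) x 84 mm wide (its y), clear body with upright sides, flush grey lid with its top 12 mm above this point, handle on top. Overall height 88 mm. Too wide to grip by the body. Both ends are alike; z is up.
- cbox_grip (a point): Centre of the orange handle of that box: a solid upright fin in the middle of the lid, 40 mm long (along the box's x), 14 mm wide (along y), 32 mm high; this point is 16 mm above the lid and 28 mm above cbox_mid. The box is lifted by it.
- mate_mid (a point): Centre of the other culture box, the same in every way but with a WHITE handle; it stays in its bay. Which box is in which bay varies.
- tray: Black carrying tray, fixed, 170 mm (x) x 222 mm (y), walls and middle divider 32 mm high, 5 mm thick, floor 5 mm thick; two bays side by side along y, one culture box in each, lengthwise along x, about 10 mm of play all round. Origin at the centre of its underside.
- line_mid (a point): Middle of the scribed white cross line (3 mm wide, 160 mm long along y) at the top surface of the fixed blue photo board, 8 mm above the table. x: direction of pushing (level, away from robot), z up. Board: 30 mm beyond the line, 260 mm before it, 250 mm wide. Thin white side lines along x at y = -60 and +60 mm. When the box's front edge is on the line its centre is at x = -70 mm. Nothing stops the box there.
- bridge_mid (a point): Middle of the underside of the steel bar of the fixed camera bridge, 100 mm above the board, 70 mm before the line; same axes. Bar 22 mm (x) x 246 mm (y) x 18 mm high, on it a black camera 34 x 50 mm, top 48 mm above this point; lens 6 mm below it. Posts at y = -115 and +115 mm, feet 25 mm either way in x. The box passes below with 6 mm to spare, but not a gripper on its handle.
- patch_mid (a point): Centre of the grey patch, 160 mm (x) x 104 mm (y), at the top surface of the blue photo board, 170 mm before the line; same axes as line_mid. A box standing on its middle has its front edge 100 mm short of the line.
- spray: Bystander: white round spray bottle with blue cap, 60 mm across, 140 mm tall; origin at the centre of its underside.
- pot: Bystander: open terracotta-coloured pot, 84 mm across the rim, 75 mm tall; origin at the centre of its underside.
- forceps: Bystander: steel forceps lying flat, 167 mm long, 23 mm wide, 7 mm high, along their own x; origin under their middle.
- scoop: Bystander: spatula with a green handle lying flat, along its own x, about 25 mm high.
- jar: Bystander: glass jar with white lid, 64 mm across, 90 mm tall; origin at the centre of its underside.
- marker: Bystander: flat yellow plant marker, 120 x 22 x 6 mm, lying along its own x; origin at the centre of its underside.
Mind the look-alikes: they are no part of the job. Leave any brown or green look-alike of the part that bears cbox_mid alone.

How it is judged:
By the outcome, as a careful person would: the job done as asked, in the order asked, and still so for the second after the job is handed in, with the robot touching nothing.
It also fails if it takes over 67 s, if anything falls off the work surface, if the arm or the gripper's body presses on something with over 40 N, if the wrist force passes 120 N, or if a joint passes its speed limit or range.

## Working session

There is one attempt and no reset: what is moved stays moved. The work goes in short steps, Python scripts to look and compute and a tool call to move; the robot and the scene stay as the last step left them, time stands still between calls to the robot, and variables do not carry over. Pictures are saved under pics/ and viewed, about 8 in all and at most 12, crops included, and the job is handed in when it is done.

Besides the shell and the picture viewer there is one more tool, called after "Emit:" as a command line: name --argument value ..., lists and objects as JSON in quotes. send_rows: Moves the arm, as the interface text tells. Its arguments: {"type":"object","properties":{"increments":{"type":"array"},"force":{"type":"number"}},"required":["increments"]}

```bash
mkdir -p pics; cat > h.py <<'E'
import numpy as np, cv2
from workcell import observe, cams, job, models
from scipy.spatial.transform import Rotation as R
def att(p):
    a=np.array(p["attitude"],float)
    return a if a.shape==(3,3) else R.from_rotvec(a).as_matrix() if a.size==3 else R.from_quat(a).as_matrix()
def foc(p): return 192/np.tan(np.radians(p["vfov"])/2)
def ray(p,uv):
    f=foc(p); d=np.array([(uv[0]-p["cx"])/f,-(uv[1]-p["cy"])/f,-1.])
    return np.array(p["eye"],float),att(p)@d
def onz(p,uv,z):
    e,d=ray(p,uv); return e+d*(z-e[2])/d[2]
def proj(p,X):
    c=att(p).T@(np.array(X,float)-np.array(p["eye"],float)); f=foc(p)
    return np.array([p["cx"]+f*c[0]/-c[2],p["cy"]-f*c[1]/-c[2]])
E
python3 - <<'E'
from h import *
s=observe();print(s)
for n in("side","top"):
    p=cams.get_image(n);print(n,{k:v for k,v in p.items() if k!="pixels"})
    cv2.imwrite(f"pics/{n}0.png",p["pixels"])
    for o in("cbox_mid","cbox_grip","mate_mid","line_mid","bridge_mid","patch_mid","tray","spray","pot","jar","forceps","scoop","marker"):
        print(o,[(np.round(t["xy"],1).tolist(),round(t["conf"],2)) for t in models.tip_of(o,p)][:3])
E
```

```text
{'time': 0.0, 'joint_pos': array([-1.40668716e+00,  9.18330626e-02,  1.23190480e+00,  1.70181004e-05,
        1.81980353e+00, -5.66792258e-02]), 'joint_vel': array([ 0.00013227, -0.00052275,  0.00113293, -0.00121121, -0.00016572,
       -0.00055649]), 'joint_efforts': array([-1.29374817e-03, -4.58732128e+01, -4.18020916e+01, -2.76257464e-05,
        1.18891281e-02, -2.94424103e-05]), 'position': array([ 131.37094895, -585.16485945,  241.15561808]), 'orientation': array([-0.2333974 ,  2.10680159, -2.10267897]), 'wrist_force': array([ 0.5277835 ,  0.35279439, -0.71422957]), 'torque': array([ 0.06591454, -0.07854772, -0.07427744]), 'gripper_width': 85.3716190067425}
side {'vfov': 57.982630294556635, 'cx': 247.75593562278527, 'cy': 190.6069397013034, 'eye': array([-70.25955478, 731.25723915, 794.86271788]), 'attitude': array([ 0.42591659, -1.12499029, -2.21081392]), 'shot': 1}
cbox_mid [([183.8, 251.5], 0.88), ([171.6, 340.2], 0.8), ([241.4, 281.8], 0.79)]
cbox_grip [([181.3, 246.0], 0.95), ([238.0, 274.0], 0.67), ([169.7, 330.7], 0.59)]
mate_mid [([210.9, 230.5], 0.81)]
line_mid [([244.
[... 405 characters left out ...]
.42832858,   -2.18646176, 1363.83261726]), 'attitude': array([ 0.11735187, -0.07648844, -1.54175972]), 'shot': 2}
cbox_mid [([179.0, 259.1], 0.98), ([174.6, 191.1], 0.73), ([106.8, 250.0], 0.7)]
cbox_grip [([171.2, 193.7], 0.97), ([104.4, 250.0], 0.7), ([172.4, 257.4], 0.69)]
mate_mid [([406.7, 204.2], 0.68), ([207.4, 192.8], 0.65)]
line_mid [([323.5, 147.3], 0.63)]
bridge_mid [([331.1, 164.7], 0.95)]
patch_mid [([321.9, 200.1], 0.9)]
tray [([194.3, 193.7], 0.63)]
spray [([199.6, 142.2], 0.57)]
pot [([235.7, 138.4], 0.59)]
jar [([208.4, 189.7], 0.7), ([405.1, 200.8], 0.57), ([201.5, 139.4], 0.51)]
forceps [([127.9, 188.3], 0.56)]
scoop [([387.1, 243.5], 0.67)]
marker [([275.2, 252.6], 0.73)]
```

```bash
python3 - <<'E'
import cv2,numpy as np
t=cv2.imread("pics/top0.png");s=cv2.imread("pics/side0.png")
a=cv2.resize(t[90:300,80:440],(800,467),interpolation=cv2.INTER_CUBIC)
cv2.imwrite("pics/a.png",a)
cv2.imwrite("pics/b.png",cv2.resize(s[110:350,110:390],(700,600),interpolation=cv2.INTER_CUBIC))
E
```

```text
(no output)
```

View pics/a.png

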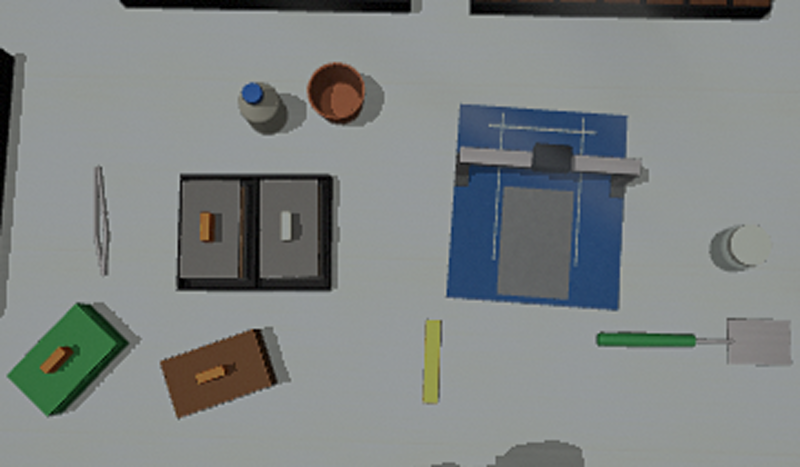

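View pics/b.png

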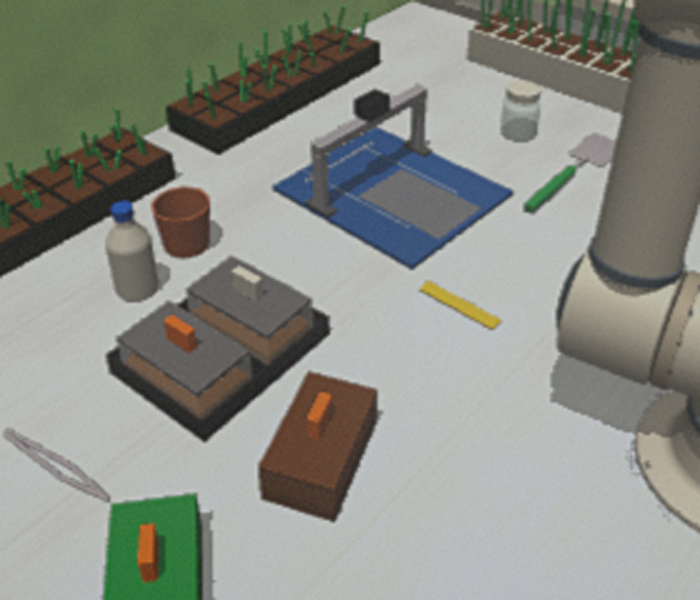

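The look-alikes (top view): the orange-handled box in the tray's left bay at (173,192), a brown block at (173,258) and a green block at (104,250). The one in the tray is right: it has a clear body and a grey lid, and it sits in a bay beside the white-handled mate. Both crops above, enlarged, show this clearly. Next I'll measure its pose and the board's.

```bash
cat >> h.py <<'E'
def rect(p,mask,z):
    """min-area rectangle in the plane z of the largest blob: centre, long, short, yaw of long axis (deg, -90..90)"""
    c=max(cv2.findContours(mask.astype(np.uint8),0,cv2.CHAIN_APPROX_NONE)[0],key=cv2.contourArea)
    P=np.array([onz(p,q[0],z)[:2] for q in c],np.float32)
    b=cv2.boxPoints(cv2.minAreaRect(P)); e=[b[1]-b[0],b[2]-b[1]]
    e.sort(key=lambda v:-np.hypot(*v)); y=np.degrees(np.arctan2(e[0][1],e[0][0]));y=(y+90)%180-90
    return np.round([*b.mean(0),np.hypot(*e[0]),np.hypot(*e[1]),y],1)
def hsv(p): return cv2.cvtColor(p["pixels"],cv2.COLOR_BGR2HSV).astype(int)
def win(m,u,v,r):
    o=np.zeros_like(m);o[v-r:v+r,u-r:u+r]=m[v-r:v+r,u-r:u+r];return o
E
python3 - <<'E'
from h import *
pt=cams.get_image("top");ps=cams.get_image("side")
for p,(u,v),nm in((pt,(173,192),"top"),(ps,(181,244),"side")):
    h=hsv(p);m=win((h[...,0]<20)&(h[...,1]>150)&(h[...,2]>110),u,v,14)
    print(nm,"handle px",m.sum(),np.argwhere(m).mean(0)[::-1],rect(p,m,93))
    b=(h[...,0]>100)&(h[...,0]<125)&(h[...,1]>120)
    print("board",rect(p,b,8))
h=hsv(pt); g=(h[...,1]<60)&(h[...,2]>60)
print("patch",rect(pt,win(g,321,199,28),8))
for o in models.outline_of("cbox_mid",pt)[:3]: print(o["conf"],o["extent"],rect(pt,o["mask"],61))
for o in models.outline_of("tray",pt)[:1]: print("tray",o["extent"],rect(pt,o["mask"],32))
print("tip:line,patch top",onz(pt,(323.5,147.3),8),onz(pt,(321.9,200.1),8))
print("side",onz(ps,(244.9,172.3),8),onz(ps,(277.2,189.7),8))
print("handle",onz(pt,(171.2,193.7),77),onz(ps,(181.3,246),77))
# white lines
w=(h[...,2]>125)&(h[...,1]<95)
for v in range(140,156):
    print(v,"".join("#" if x else "." for x in w[v,285:365]))
E
```

```text
top handle px 48 [171.5 191.5] [556.5 307.9  34.5   9.3   3.1]
board [ 564.9 -161.4  248.1  196.3   87.2]
side handle px 88 [180.79545455 241.95454545] [547.  313.   57.   26.   -9.2]
board [ 560.5 -161.2  245.1  190.5   87.6]
patch [ 554.9 -161.3  159.   103.1   -2.8]
0.9 [160.6, 169.2, 192.4, 216.8] [556.  302.  140.3  94.4   1.4]
0.81 [84.4, 225.0, 135.7, 277.4] [367.9 497.8 152.1  97.8 -40. ]
0.67 [155.2, 239.4, 205.6, 278.9] [354.9 283.9 148.3  87.3 -68. ]
tray [160.6, 166.5, 233.0, 222.0] [555.9 248.3 224.3 166.1 -88.6]
tip:line,patch top [ 726.02991559 -169.27117303    8.        ] [ 550.28089877 -165.76218224    8.        ]
side [ 735.96283191 -181.67143107    8.        ] [ 558.20246979 -168.29645205    8.        ]
handle [551.32548664 312.38782299  77.        ] [548.84553395 313.69378706  77.        ]
140 ##....................................................##.#######################
141 ##...................#.................................................#########
142 ##...................#.......................................................###
143 #...................
[... 380 characters left out ...]
.................###
148 #.....................................##########.........#...................###
149 #...................#................................#########...............###
150 #...................#........................................................###
151 #...................#........................................................###
152 #...................#........................................................###
153 #...................#........................................................###
154 #...................#........................................................###
155 #...................#........................................................###
```

```bash
cat >> h.py <<'E'
def inc(x,y,z,yaw,show=True):
    """increments from the pose now to a tool-down pose whose jaw axis is square to heading yaw (deg)"""
    s=observe(); C=R.from_rotvec(s["orientation"])
    best=None
    for sg in(1,-1):
        Y=np.array([0,0,-1.]);a=np.radians(yaw);Z=sg*np.array([-np.sin(a),np.cos(a),0]);X=np.cross(Y,Z)
        T=R.from_matrix(np.c_[X,Y,Z]); r=(C.inv()*T).as_rotvec(degrees=True)
        if best is None or np.linalg.norm(r)<np.linalg.norm(best): best=r
    d=C.inv().apply(np.array([x,y,z])-s["position"])
    print("shift m",np.round(d/1000,4),"turn deg",np.round(best,2),"| now",np.round(s["position"],1),"w",round(s["gripper_width"],1),"F",np.round(s["wrist_force"],1),"t",round(s["time"],2))
E
python3 - <<'E'
from h import *
C=R.from_rotvec(observe()["orientation"]).as_matrix();print(C.round(3))
inc(540,-100,240,1.5);inc(555.5,308.5,180,1.5)
E
```

```text
[[-0.976 -0.     0.219]
 [-0.219 -0.    -0.976]
 [ 0.    -1.     0.   ]]
shift m [-0.505   0.0023 -0.3842] turn deg [-0.   11.15  0.  ] | now [ 131.4 -585.5  242.3] w 85.3 F [0.3 0.5 0.2] t 1.6
shift m [-0.6096  0.0623 -0.7794] turn deg [-0.   11.15  0.  ] | now [ 131.4 -585.5  242.3] w 85.3 F [0.3 0.5 0.2] t 1.6
```

Emit:
send_rows --increments '[{"jaw":0,"dx":-0.2,"dy":0,"dz":-0.152,"ry":5},{"jaw":0,"dx":-0.2,"dy":0,"dz":-0.152,"ry":5},{"jaw":0,"dx":-0.2,"dy":0,"dz":-0.152,"ry":5},{"jaw":0,"dx":-0.2,"dy":0,"dz":-0.152,"ry":5},{"jaw":0,"dx":-0.3,"dy":0,"dz":-0.228,"ry":11.15},{"jaw":0,"dx":-0.3,"dy":0,"dz":-0.228,"ry":11.15},{"jaw":0,"dx":-0.505,"dy":0,"dz":-0.384,"ry":11.15},{"jaw":0,"dx":-0.505,"dy":0,"dz":-0.384,"ry":11.15},{"jaw":0,"dx":-0.505,"dy":0,"dz":-0.384,"ry":11.15},{"jaw":0,"dx":-0.505,"dy":0,"dz":-0.384,"ry":11.15},{"jaw":0,"dx":-0.505,"dy":0,"dz":-0.384,"ry":11.15},{"jaw":0,"dx":-0.505,"dy":0,"dz":-0.384,"ry":11.15},{"jaw":0,"dx":-0.505,"dy":0,"dz":-0.384,"ry":11.15},{"jaw":0,"dx":-0.505,"dy":0,"dz":-0.384,"ry":11.15},{"jaw":0,"dx":-0.505,"dy":0,"dz":-0.384,"ry":11.15},{"jaw":0,"dx":-0.505,"dy":0,"dz":-0.384,"ry":11.15},{"jaw":0,"dx":-0.505,"dy":0,"dz":-0.384,"ry":11.15},{"jaw":0,"dx":-0.505,"dy":0,"dz":-0.384,"ry":11.15}]'

```text
schema error: expected keys jaw, dx, dy, dz, rx, ry, rz
```

```bash
python3 -c "
from h import *
inc(555.5,308.5,150,1.5)"
```

```text
shift m [-0.6096  0.0923 -0.7794] turn deg [-0.   11.15  0.  ] | now [ 131.4 -585.5  242.3] w 85.3 F [0.3 0.5 0.2] t 1.6
```

Emit:
send_rows --increments '[{"jaw":0,"dx":-0.3,"dy":0,"dz":-0.228,"rx":0,"ry":5,"rz":0},{"jaw":0,"dx":-0.3,"dy":0,"dz":-0.228,"rx":0,"ry":5,"rz":0},{"jaw":0,"dx":-0.3,"dy":0,"dz":-0.228,"rx":0,"ry":5,"rz":0},{"jaw":0,"dx":-0.3,"dy":0,"dz":-0.228,"rx":0,"ry":11.15,"rz":0},{"jaw":0,"dx":-0.505,"dy":0,"dz":-0.384,"rx":0,"ry":11.15,"rz":0},{"jaw":0,"dx":-0.505,"dy":0,"dz":-0.384,"rx":0,"ry":11.15,"rz":0},{"jaw":0,"dx":-0.505,"dy":0,"dz":-0.384,"rx":0,"ry":11.15,"rz":0},{"jaw":0,"dx":-0.505,"dy":0,"dz":-0.384,"rx":0,"ry":11.15,"rz":0},{"jaw":0,"dx":-0.505,"dy":0,"dz":-0.384,"rx":0,"ry":11.15,"rz":0},{"jaw":0,"dx":-0.505,"dy":0,"dz":-0.384,"rx":0,"ry":11.15,"rz":0},{"jaw":0,"dx":-0.505,"dy":0,"dz":-0.384,"rx":0,"ry":11.15,"rz":0},{"jaw":0,"dx":-0.505,"dy":0,"dz":-0.384,"rx":0,"ry":11.15,"rz":0},{"jaw":0,"dx":-0.505,"dy":0,"dz":-0.384,"rx":0,"ry":11.15,"rz":0},{"jaw":0,"dx":-0.505,"dy":0,"dz":-0.384,"rx":0,"ry":11.15,"rz":0},{"jaw":0,"dx":-0.505,"dy":0,"dz":-0.384,"rx":0,"ry":11.15,"rz":0},{"jaw":0,"dx":-0.505,"dy":0,"dz":-0.384,"rx":0,"ry":11.15,"rz":0},{"jaw":0,"dx":-0.505,"dy":0,"dz":-0.384,"rx":0,"ry":11.15,"rz":0},{"jaw":0,"dx":-0.505,"dy":0,"dz":-0.384,"rx":0,"ry":11.15,"rz":0},{"jaw":0,"dx":-0.505,"dy":0,"dz":-0.384,"rx":0,"ry":11.15,"rz":0}]'

```text
time: 3.18
position: [539.4, -101.2, 242.4]
orientation: [-0.028, 2.208, -2.21]
wrist_force: [-0.1, 1.0, -0.8]
gripper_width: 85.3
```

```bash
python3 -c "
from h import *
inc(555.5,308.5,150,1.5)"
```

```text
shift m [-0.0264  0.0921 -0.4093] turn deg [-0.03 -0.06  0.02] | now [ 539.4 -101.2  242.4] w 85.3 F [-0.1  1.  -0.8] t 3.18
```

Emit:
send_rows --increments '[{"jaw":0,"dx":-0.026,"dy":0,"dz":-0.409,"rx":0,"ry":0,"rz":0},{"jaw":0,"dx":-0.026,"dy":0,"dz":-0.409,"rx":0,"ry":0,"rz":0},{"jaw":0,"dx":-0.026,"dy":0,"dz":-0.409,"rx":0,"ry":0,"rz":0},{"jaw":0,"dx":-0.026,"dy":0,"dz":-0.409,"rx":0,"ry":0,"rz":0},{"jaw":0,"dx":-0.026,"dy":0,"dz":-0.409,"rx":0,"ry":0,"rz":0},{"jaw":0,"dx":-0.026,"dy":0,"dz":-0.409,"rx":0,"ry":0,"rz":0},{"jaw":0,"dx":-0.026,"dy":0,"dz":-0.409,"rx":0,"ry":0,"rz":0},{"jaw":0,"dx":-0.026,"dy":0,"dz":-0.409,"rx":0,"ry":0,"rz":0},{"jaw":0,"dx":-0.026,"dy":0,"dz":-0.409,"rx":0,"ry":0,"rz":0},{"jaw":0,"dx":-0.026,"dy":0,"dz":-0.409,"rx":0,"ry":0,"rz":0},{"jaw":0,"dx":-0.026,"dy":0,"dz":-0.409,"rx":0,"ry":0,"rz":0},{"jaw":0,"dx":-0.026,"dy":0.03,"dz":-0.409,"rx":0,"ry":0,"rz":0},{"jaw":0,"dx":-0.026,"dy":0.06,"dz":-0.409,"rx":0,"ry":0,"rz":0},{"jaw":0,"dx":-0.026,"dy":0.092,"dz":-0.409,"rx":0,"ry":0,"rz":0},{"jaw":0,"dx":-0.026,"dy":0.092,"dz":-0.409,"rx":0,"ry":0,"rz":0},{"jaw":0,"dx":-0.026,"dy":0.092,"dz":-0.409,"rx":0,"ry":0,"rz":0}]'

```text
time: 4.52
position: [554.8, 307.1, 148.6]
orientation: [-0.031, 2.209, -2.214]
wrist_force: [0.9, 0.5, 0.9]
gripper_width: 85.0
```

```bash
python3 - <<'E'
from h import *
inc(555.5,308.5,78,1.5)
p=cams.get_image("side");cv2.imwrite("pics/c.png",cv2.resize(p["pixels"][150:330,90:290],(800,720))[:600])
E
```

```text
shift m [-0.001   0.0706 -0.0016] turn deg [-0.13 -0.13  0.23] | now [554.8 307.1 148.6] w 85.0 F [0.9 0.5 0.9] t 4.52
```

View pics/c.png

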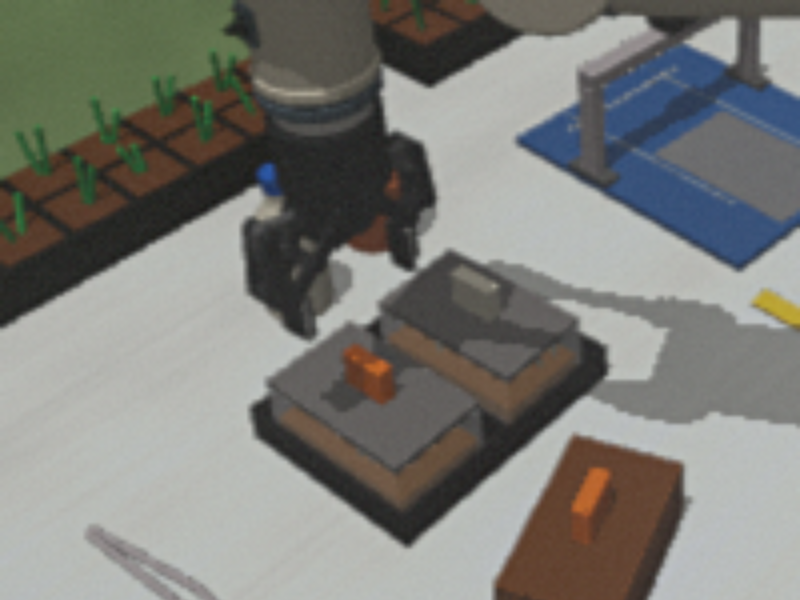

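The gripper hangs, open, over the orange-handled box (handle near crop (368,375)), with the jaws straddling the fin. Next I lower it and close.

Emit:
send_rows --increments '[{"jaw":0,"dx":-0.001,"dy":0.025,"dz":-0.0015,"rx":0,"ry":0,"rz":0},{"jaw":0,"dx":-0.001,"dy":0.05,"dz":-0.0015,"rx":0,"ry":0,"rz":0},{"jaw":0,"dx":-0.001,"dy":0.06,"dz":-0.0015,"rx":0,"ry":0,"rz":0},{"jaw":0,"dx":-0.001,"dy":0.07,"dz":-0.0015,"rx":0,"ry":0,"rz":0},{"jaw":0,"dx":-0.001,"dy":0.07,"dz":-0.0015,"rx":0,"ry":0,"rz":0},{"jaw":1,"dx":-0.001,"dy":0.07,"dz":-0.0015,"rx":0,"ry":0,"rz":0},{"jaw":1,"dx":-0.001,"dy":0.07,"dz":-0.0015,"rx":0,"ry":0,"rz":0},{"jaw":1,"dx":-0.001,"dy":0.07,"dz":-0.0015,"rx":0,"ry":0,"rz":0},{"jaw":1,"dx":-0.001,"dy":0.07,"dz":-0.0015,"rx":0,"ry":0,"rz":0},{"jaw":1,"dx":-0.001,"dy":0.07,"dz":-0.0015,"rx":0,"ry":0,"rz":0},{"jaw":1,"dx":-0.001,"dy":0.07,"dz":-0.0015,"rx":0,"ry":0,"rz":0},{"jaw":1,"dx":-0.001,"dy":0.07,"dz":-0.0015,"rx":0,"ry":0,"rz":0},{"jaw":1,"dx":-0.001,"dy":0.07,"dz":-0.0015,"rx":0,"ry":0,"rz":0},{"jaw":1,"dx":-0.001,"dy":0.07,"dz":-0.0015,"rx":0,"ry":0,"rz":0},{"jaw":1,"dx":-0.001,"dy":0.07,"dz":-0.0015,"rx":0,"ry":0,"rz":0},{"jaw":1,"dx":-0.001,"dy":0.07,"dz":-0.0015,"rx":0,"ry":0,"rz":0}]' --force 50

```text
time: 5.9
position: [556.6, 311.0, 81.0]
orientation: [-0.028, 2.208, -2.207]
wrist_force: [0.3, 0.0, 5.3]
gripper_width: 13.1
```

Emit:
send_rows --increments '[{"jaw":1,"dx":0,"dy":-0.01,"dz":0,"rx":0,"ry":0,"rz":0},{"jaw":1,"dx":0,"dy":-0.025,"dz":0,"rx":0,"ry":0,"rz":0},{"jaw":1,"dx":0,"dy":-0.045,"dz":0,"rx":0,"ry":0,"rz":0},{"jaw":1,"dx":0,"dy":-0.07,"dz":0,"rx":0,"ry":0,"rz":0},{"jaw":1,"dx":0,"dy":-0.095,"dz":0,"rx":0,"ry":0,"rz":0},{"jaw":1,"dx":0,"dy":-0.115,"dz":0,"rx":0,"ry":0,"rz":0},{"jaw":1,"dx":0,"dy":-0.12,"dz":0,"rx":0,"ry":0,"rz":0},{"jaw":1,"dx":0,"dy":-0.12,"dz":0,"rx":0,"ry":0,"rz":0},{"jaw":1,"dx":0,"dy":-0.12,"dz":0,"rx":0,"ry":0,"rz":0}]'

```text
time: 6.65
position: [555.9, 310.8, 198.6]
orientation: [-0.031, 2.208, -2.21]
wrist_force: [0.3, 0.3, -3.0]
gripper_width: 12.9
```

```bash
python3 - <<'E'
from h import *
inc(555,-161.3,200,-2.8)
p=cams.get_image("side");q=cams.get_image("top")
cv2.imwrite("pics/d.png",np.hstack([cv2.resize(p["pixels"][130:330,90:290],(400,400)),cv2.resize(q["pixels"][110:310,90:290],(400,400))]))
E
```

```text
shift m [ 0.0133 -0.001   0.4719] turn deg [-0.05  4.31  0.12] | now [555.9 310.8 198.6] w 12.9 F [ 0.3  0.3 -3. ] t 6.65
```

View pics/d.png

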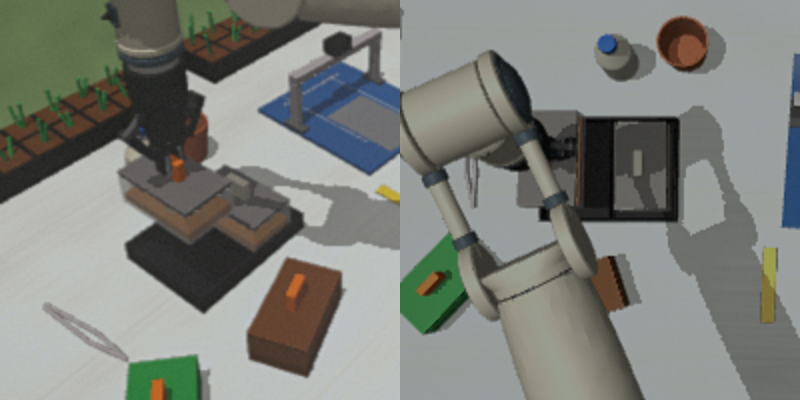

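The box hangs level below the gripper, clear of the tray, and the white-handled mate is still in its bay. Now I carry it to the patch.

Emit:
send_rows --increments '[{"jaw":1,"dx":0,"dy":0,"dz":0.01,"rx":0,"ry":0,"rz":0},{"jaw":1,"dx":0.001,"dy":0,"dz":0.03,"rx":0,"ry":0.5,"rz":0},{"jaw":1,"dx":0.002,"dy":0,"dz":0.06,"rx":0,"ry":1,"rz":0},{"jaw":1,"dx":0.003,"dy":0,"dz":0.095,"rx":0,"ry":1.5,"rz":0},{"jaw":1,"dx":0.004,"dy":0,"dz":0.13,"rx":0,"ry":2,"rz":0},{"jaw":1,"dx":0.005,"dy":0,"dz":0.165,"rx":0,"ry":2.5,"rz":0},{"jaw":1,"dx":0.006,"dy":0,"dz":0.2,"rx":0,"ry":3,"rz":0},{"jaw":1,"dx":0.007,"dy":0,"dz":0.235,"rx":0,"ry":3.5,"rz":0},{"jaw":1,"dx":0.008,"dy":0,"dz":0.27,"rx":0,"ry":4,"rz":0},{"jaw":1,"dx":0.009,"dy":0,"dz":0.305,"rx":0,"ry":4.3,"rz":0},{"jaw":1,"dx":0.01,"dy":0,"dz":0.34,"rx":0,"ry":4.3,"rz":0},{"jaw":1,"dx":0.011,"dy":0,"dz":0.375,"rx":0,"ry":4.3,"rz":0},{"jaw":1,"dx":0.012,"dy":0,"dz":0.41,"rx":0,"ry":4.3,"rz":0},{"jaw":1,"dx":0.013,"dy":0,"dz":0.44,"rx":0,"ry":4.3,"rz":0},{"jaw":1,"dx":0.013,"dy":0,"dz":0.46,"rx":0,"ry":4.3,"rz":0},{"jaw":1,"dx":0.013,"dy":0,"dz":0.472,"rx":0,"ry":4.3,"rz":0},{"jaw":1,"dx":0.013,"dy":0,"dz":0.472,"rx":0,"ry":4.3,"rz":0},{"jaw":1,"dx":0.013,"dy":0,"dz":0.472,"rx":0,"ry":4.3,"rz":0},{"jaw":1,"dx":0.013,"dy":0,"dz":0.472,"rx":0,"ry":4.3,"rz":0}]' --force 60

```text
time: 8.33
position: [555.5, -160.3, 199.9]
orientation: [-0.052, -2.198, 2.196]
wrist_force: [-0.1, 0.1, -2.6]
gripper_width: 12.4
```

```bash
python3 - <<'E'
from h import *
inc(555,-161.3,95,-2.8)
p=cams.get_image("side");q=cams.get_image("top")
cv2.imwrite("pics/e.png",np.hstack([cv2.resize(p["pixels"][90:250,200:360],(400,400)),cv2.resize(q["pixels"][110:270,240:400],(400,400))]))
E
```

```text
shift m [0.0004 0.1049 0.0011] turn deg [0.05 0.05 0.04] | now [ 555.5 -160.3  199.9] w 12.4 F [-0.1  0.1 -2.6] t 8.33
```

View pics/e.png

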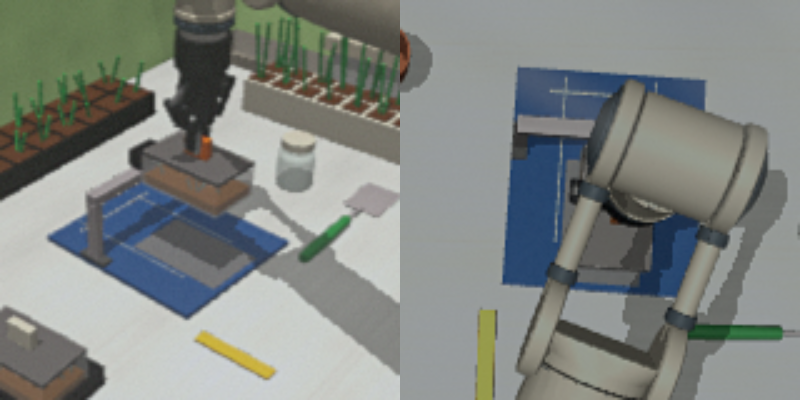

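The box hangs level over the grey patch, clear of the bridge. I lower it in two stages.

Emit:
send_rows --increments '[{"jaw":1,"dx":0,"dy":0.015,"dz":0.001,"rx":0,"ry":0,"rz":0},{"jaw":1,"dx":0,"dy":0.04,"dz":0.001,"rx":0,"ry":0,"rz":0},{"jaw":1,"dx":0,"dy":0.07,"dz":0.001,"rx":0,"ry":0,"rz":0},{"jaw":1,"dx":0,"dy":0.09,"dz":0.001,"rx":0,"ry":0,"rz":0},{"jaw":1,"dx":0,"dy":0.1,"dz":0.001,"rx":0,"ry":0,"rz":0},{"jaw":1,"dx":0,"dy":0.105,"dz":0.001,"rx":0,"ry":0,"rz":0},{"jaw":1,"dx":0,"dy":0.108,"dz":0.001,"rx":0,"ry":0,"rz":0},{"jaw":1,"dx":0,"dy":0.11,"dz":0.001,"rx":0,"ry":0,"rz":0},{"jaw":1,"dx":0,"dy":0.112,"dz":0.001,"rx":0,"ry":0,"rz":0},{"jaw":1,"dx":0,"dy":0.114,"dz":0.001,"rx":0,"ry":0,"rz":0},{"jaw":1,"dx":0,"dy":0.114,"dz":0.001,"rx":0,"ry":0,"rz":0},{"jaw":1,"dx":0,"dy":0.114,"dz":0.001,"rx":0,"ry":0,"rz":0}]'

```text
time: 9.43
position: [555.8, -162.4, 86.8]
orientation: [-0.055, -2.197, 2.197]
wrist_force: [0.5, 0.1, -3.0]
gripper_width: 12.8
```

Emit:
send_rows --increments '[{"jaw":1,"dx":0,"dy":0.001,"dz":0,"rx":0,"ry":0,"rz":0},{"jaw":1,"dx":0,"dy":0.002,"dz":0,"rx":0,"ry":0,"rz":0},{"jaw":1,"dx":0,"dy":0.003,"dz":0,"rx":0,"ry":0,"rz":0},{"jaw":1,"dx":0,"dy":0.003,"dz":0,"rx":0,"ry":0,"rz":0}]'

```text
time: 9.77
position: [555.8, -162.4, 84.0]
orientation: [-0.055, -2.197, 2.197]
wrist_force: [-2.0, 0.6, 1.8]
gripper_width: 12.6
```

Emit:
send_rows --increments '[{"jaw":0.6,"dx":0,"dy":0,"dz":0,"rx":0,"ry":0,"rz":0},{"jaw":0.6,"dx":0,"dy":0,"dz":0,"rx":0,"ry":0,"rz":0},{"jaw":0.6,"dx":0,"dy":0,"dz":0,"rx":0,"ry":0,"rz":0},{"jaw":0.6,"dx":0,"dy":0,"dz":0,"rx":0,"ry":0,"rz":0},{"jaw":0.6,"dx":0,"dy":0,"dz":0,"rx":0,"ry":0,"rz":0},{"jaw":0.5,"dx":0,"dy":-0.02,"dz":0,"rx":0,"ry":0,"rz":0},{"jaw":0.5,"dx":0,"dy":-0.05,"dz":0,"rx":0,"ry":0,"rz":0},{"jaw":0.5,"dx":0,"dy":-0.08,"dz":0,"rx":0,"ry":0,"rz":0},{"jaw":0.5,"dx":0.04,"dy":-0.08,"dz":0,"rx":0,"ry":0,"rz":0},{"jaw":0.5,"dx":0.08,"dy":-0.08,"dz":0,"rx":0,"ry":0,"rz":0},{"jaw":0.5,"dx":0.11,"dy":-0.08,"dz":0,"rx":0,"ry":0,"rz":0},{"jaw":0.5,"dx":0.12,"dy":-0.08,"dz":0,"rx":0,"ry":0,"rz":0},{"jaw":0.5,"dx":0.12,"dy":-0.08,"dz":0,"rx":0,"ry":0,"rz":0},{"jaw":0.5,"dx":0.12,"dy":-0.08,"dz":0,"rx":0,"ry":0,"rz":0}]'

```text
time: 10.93
position: [435.9, -156.5, 163.8]
orientation: [-0.056, -2.197, 2.198]
wrist_force: [0.3, -0.1, 0.5]
gripper_width: 42.9
```

```bash
python3 - <<'E'
from h import *
inc(440,-155.7,45,-2.8)
p=cams.get_image("side");q=cams.get_image("top")
for im,(u,v) in((p,(277,170)),(q,(325,190))):
    for n in("cbox_mid",):
        for o in models.outline_of(n,im)[:4]: print(o["conf"],o["extent"],rect(im,o["mask"],64))
    for t in models.tip_of("cbox_grip",im)[:4]: print("grip",t["conf"],t["xy"],onz(im,t["xy"],80))
    h=hsv(im);m=win((h[...,0]<20)&(h[...,1]>150)&(h[...,2]>110),u,v,35)
    print(m.sum(), rect(im,m,96) if m.sum() else 0)
cv2.imwrite("pics/f.png",np.hstack([cv2.resize(p["pixels"][100:240,210:350],(400,400)),cv2.resize(q["pixels"][120:260,250:390],(400,400))]))
E
```

```text
shift m [-0.0039  0.1188 -0.0011] turn deg [-0.03 -0.03 -0.09] | now [ 435.9 -156.5  163.8] w 42.9 F [ 0.3 -0.1  0.5] t 10.93
0.79 [255.2, 167.9, 298.7, 203.1] [ 537.3 -133.8  180.3  146.7   -2.9]
0.65 [149.6, 307.4, 190.0, 379.7] [350.  517.5 170.4  87.7 -41.4]
grip 0.91 [276.7, 177.5] [ 548.43477364 -147.02297476   80.        ]
grip 0.9 [237.7, 274.2] [352.15067928 287.75172038  80.        ]
grip 0.83 [170.5, 330.6] [359.13612149 507.42222359  80.        ]
59 [ 541.2 -144.4   66.2   29.5  -52.9]
0.96 [153.7, 240.7, 204.9, 277.6] [356.  284.2 148.4  84.  -69.2]
0.94 [81.5, 223.8, 137.2, 278.9] [367.7 498.1 152.1  99.6 -40.4]
0.68 [160.2, 169.2, 232.3, 221.0] [551.1 244.7 223.9 164.8 -88.6]
0.56 [305.0, 171.7, 336.7, 220.5] [ 554.2 -158.1  142.5   87.9   -2.7]
grip 0.69 [103.7, 250.7] [369.22126731 510.92055261  80.        ]
grip 0.69 [325.5, 146.5] [ 712.23831754 -166.6230075    80.        ]
grip 0.68 [319.5, 198.6] [ 547.58082507 -149.64295044   80.        ]
grip 0.61 [173.2, 258.8] [350.94956409 294.47574344  80.        ]
50 [ 554.3 -161.4   36.9   12.2    0.6]
```

View pics/f.png

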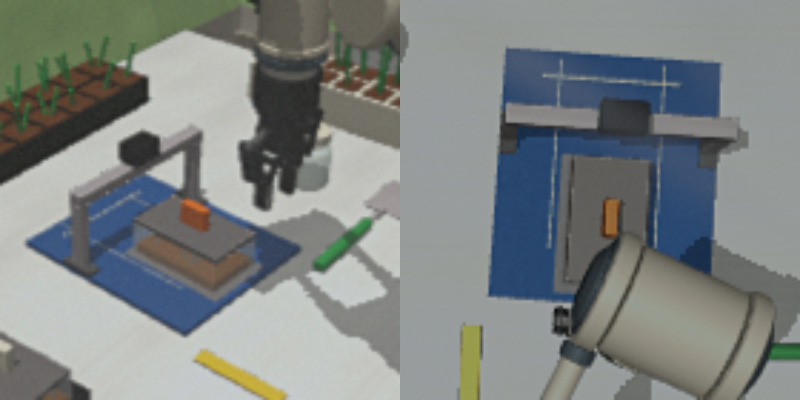

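The box stands free on the patch, square and close to centred: the handle is at about (554, −161), and I measured the patch centre as (555, −161). The jaws are half open as a two-finger pusher. I lower them behind the box and approach.

Emit:
send_rows --increments '[{"jaw":0.5,"dx":-0.002,"dy":0.03,"dz":-0.001,"rx":0,"ry":0,"rz":0},{"jaw":0.5,"dx":-0.002,"dy":0.065,"dz":-0.001,"rx":0,"ry":0,"rz":0},{"jaw":0.5,"dx":-0.002,"dy":0.1,"dz":-0.001,"rx":0,"ry":0,"rz":0},{"jaw":0.5,"dx":-0.002,"dy":0.118,"dz":-0.001,"rx":0,"ry":0,"rz":0},{"jaw":0.5,"dx":-0.002,"dy":0.122,"dz":-0.001,"rx":0,"ry":0,"rz":0},{"jaw":0.5,"dx":-0.002,"dy":0.122,"dz":-0.001,"rx":0,"ry":0,"rz":0},{"jaw":0.5,"dx":-0.002,"dy":0.122,"dz":-0.001,"rx":0,"ry":0,"rz":0}]'

```text
time: 11.82
position: [438.6, -155.8, 42.5]
orientation: [-0.055, -2.197, 2.198]
wrist_force: [0.5, -0.4, 0.8]
gripper_width: 42.9
```

```bash
python3 - <<'E'
from h import *
inc(465,-156.9,41,-2.8)
E
```

```text
shift m [-0.0264  0.0016 -0.0002] turn deg [-0.03  0.01 -0.07] | now [ 438.6 -155.8   42.5] w 42.9 F [ 0.5 -0.4  0.8] t 11.82
```

Emit:
send_rows --increments '[{"jaw":0.5,"dx":-0.01,"dy":0,"dz":0,"rx":0,"ry":0,"rz":0},{"jaw":0.5,"dx":-0.022,"dy":0,"dz":0,"rx":0,"ry":0,"rz":0},{"jaw":0.5,"dx":-0.028,"dy":0,"dz":0,"rx":0,"ry":0,"rz":0},{"jaw":0.5,"dx":-0.032,"dy":0,"dz":0,"rx":0,"ry":0,"rz":0},{"jaw":0.5,"dx":-0.036,"dy":0,"dz":0,"rx":0,"ry":0,"rz":0},{"jaw":0.5,"dx":-0.04,"dy":0,"dz":0,"rx":0,"ry":0,"rz":0},{"jaw":0.5,"dx":-0.045,"dy":0,"dz":0,"rx":0,"ry":0,"rz":0},{"jaw":0.5,"dx":-0.05,"dy":0,"dz":0,"rx":0,"ry":0,"rz":0},{"jaw":0.5,"dx":-0.055,"dy":0,"dz":0,"rx":0,"ry":0,"rz":0},{"jaw":0.5,"dx":-0.06,"dy":0,"dz":0,"rx":0,"ry":0,"rz":0},{"jaw":0.5,"dx":-0.065,"dy":0,"dz":0,"rx":0,"ry":0,"rz":0},{"jaw":0.5,"dx":-0.07,"dy":0,"dz":0,"rx":0,"ry":0,"rz":0},{"jaw":0.5,"dx":-0.075,"dy":0,"dz":0,"rx":0,"ry":0,"rz":0},{"jaw":0.5,"dx":-0.08,"dy":0,"dz":0,"rx":0,"ry":0,"rz":0},{"jaw":0.5,"dx":-0.085,"dy":0,"dz":0,"rx":0,"ry":0,"rz":0},{"jaw":0.5,"dx":-0.089,"dy":0,"dz":0,"rx":0,"ry":0,"rz":0},{"jaw":0.5,"dx":-0.092,"dy":0,"dz":0,"rx":0,"ry":0,"rz":0},{"jaw":0.5,"dx":-0.095,"dy":0,"dz":0,"rx":0,"ry":0,"rz":0},{"jaw":0.5,"dx":-0.095,"dy":0,"dz":0,"rx":0,"ry":0,"rz":0}]'

```text
time: 13.4
position: [533.3, -160.1, 41.2]
orientation: [-0.054, -2.197, 2.197]
wrist_force: [0.5, 0.4, -0.3]
gripper_width: 42.6
```

```bash
python3 - <<'E'
from h import *
inc(574,-162,41,-2.8)
p=cams.get_image("side");q=cams.get_image("top")
for im in(p,q):
    for o in models.outline_of("cbox_mid",im)[:5]: print(o["conf"],o["extent"],rect(im,o["mask"],64))
cv2.imwrite("pics/g.png",np.hstack([cv2.resize(p["pixels"][130:220,220:310],(400,400),interpolation=2),cv2.resize(q["pixels"][130:220,280:370],(400,400),interpolation=2)]))
E
```

```text
shift m [-0.0407  0.0002 -0.0001] turn deg [ 0.    0.01 -0.04] | now [ 533.3 -160.1   41.2] w 42.6 F [ 0.5  0.4 -0.3] t 13.4
0.81 [215.9, 258.6, 264.2, 317.4] [337.4 308.  170.5  95.9 -68.4]
0.61 [247.0, 166.1, 286.7, 195.7] [ 609.4 -116.9  226.5  107.7  -43.4]
0.56 [149.2, 309.5, 190.2, 381.0] [350.5 515.5 174.   91.1 -39.7]
0.94 [85.5, 223.1, 136.4, 277.8] [367.4 497.3 149.2  95.4 -40.9]
0.93 [151.8, 240.4, 203.7, 275.9] [356.  283.8 147.5  84.3 -68. ]
0.56 [309.8, 152.8, 337.8, 184.2] [ 635.7 -125.6   59.3   28.2  -38.4]
```

View pics/g.png

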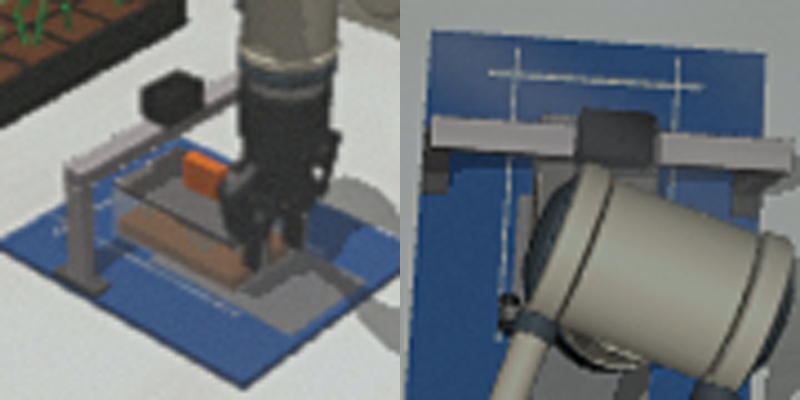

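Both fingers are on the rear face and the box is sliding square, its front now under the bridge. I push 30 mm more, back off and measure the gap.

Emit:
send_rows --increments '[{"jaw":0.5,"dx":-0.004,"dy":0,"dz":0,"rx":0,"ry":0,"rz":0},{"jaw":0.5,"dx":-0.008,"dy":0,"dz":0,"rx":0,"ry":0,"rz":0},{"jaw":0.5,"dx":-0.012,"dy":0,"dz":0,"rx":0,"ry":0,"rz":0},{"jaw":0.5,"dx":-0.016,"dy":0,"dz":0,"rx":0,"ry":0,"rz":0},{"jaw":0.5,"dx":-0.02,"dy":0,"dz":0,"rx":0,"ry":0,"rz":0},{"jaw":0.5,"dx":-0.024,"dy":0,"dz":0,"rx":0,"ry":0,"rz":0},{"jaw":0.5,"dx":-0.027,"dy":0,"dz":0,"rx":0,"ry":0,"rz":0},{"jaw":0.5,"dx":-0.03,"dy":0,"dz":0,"rx":0,"ry":0,"rz":0},{"jaw":0.5,"dx":-0.03,"dy":0,"dz":0,"rx":0,"ry":0,"rz":0}]'

```text
time: 14.35
position: [563.3, -161.6, 41.3]
orientation: [-0.054, -2.197, 2.197]
wrist_force: [-0.1, -0.7, 0.0]
gripper_width: 42.3
```

```bash
cat > m.py <<'E'
from h import *
import sys
inc(574,-162,41,-2.8)
p=cams.get_image("side");q=cams.get_image("top")
# overlay: expected box outline (blue) if front edge on line, and for TCP-derived box
L=np.array([725,-169.5]);a=np.radians(-2.8);ex=np.array([np.cos(a),np.sin(a)]);ey=np.array([-ex[1],ex[0]])
S=10;out=[]
for im,(u0,v0,w) in((p,(222,130,60)),(q,(290,135,60))):
    c=cv2.resize(im["pixels"][v0:v0+w,u0:u0+w],(w*S,w*S),interpolation=cv2.INTER_CUBIC)
    out.append(c)
cv2.imwrite(sys.argv[1],cv2.resize(np.hstack(out),(800,400)))
# rows profile in top image along board x at several y offsets: grey level at z=64 (lid) coordinates
g=cv2.cvtColor(q["pixels"],cv2.COLOR_BGR2GRAY).astype(np.float32);sat=hsv(q)[...,1].astype(np.float32)
def prof(img,z,oy,xs):
    P=np.array([proj(q,[*(L+ex*x+ey*oy),z]) for x in xs],np.float32)
    return cv2.remap(img,P[:,0].reshape(1,-1),P[:,1].reshape(1,-1),cv2.INTER_LINEAR)[0].round().astype(int)
xs=np.arange(-40,24,3);print("x",xs)
for oy in(-30,-15,0,15,30): print("lid z64 sat",oy,prof(sat,64,oy,xs))
for oy in(-70,-50,50,70): print("line z8 gray",oy,prof(g,8,oy,np.arange(-8,9,2)))
ys=np.arange(-60,61,4);print("ys",ys)
def profy(img,z,x): 
    P=np.array([proj(q,[*(L+ex*x+ey*y),z]) for y in ys],np.float32)
    return cv2.remap(img,P[:,0].reshape(1,-1),P[:,1].reshape(1,-1),cv2.INTER_LINEAR)[0].round().astype(int)
for x in(-35,-25,-20): print("lat z64",x,profy(sat,64,x))
for yy in(-60,60):
    r=[]
    for x in(12,18,-30,-120,-160):
        t=np.arange(-8,9,1);P=np.array([proj(q,[*(L+ex*x+ey*(yy+k)),8]) for k in t],np.float32)
        s=cv2.remap(g,P[:,0].reshape(1,-1),P[:,1].reshape(1,-1),cv2.INTER_LINEAR)[0];r.append((x,int(t[s.argmax()]),int(s.max())))
    print("sideline",yy,r)
E
python3 m.py pics/i.png
```

```text
shift m [-0.0107  0.0003 -0.0001] turn deg [ 0.    0.01 -0.04] | now [ 563.3 -161.6   41.3] w 42.3 F [-0.1 -0.7  0. ] t 14.35
x [-40 -37 -34 -31 -28 -25 -22 -19 -16 -13 -10  -7  -4  -1   2   5   8  11
  14  17  20  23]
lid z64 sat -30 [  7   8   5   8   8   8   6  10  13  21  84 143 155 154 154 154 156 158
 119  23   6   7]
lid z64 sat -15 [ 12  13  10   8   9  10   9  11  14  20 101 149 158 156 156 157 159 165
 131   9   8   8]
lid z64 sat 0 [ 23  18   6   7   9   9   9   9  13  27  68 142 154 154 154 153 158 167
 108  35   7   8]
lid z64 sat 15 [ 14   6   6   6   7   7   7  10  14  14  65 129 148 147 150 154 152 160
 123  25   8   7]
lid z64 sat 30 [  4   4   4   4   4   4   4  10   8  15  79 121 132 136 139 143 148 156
 129  14   6   5]
line z8 gray -70 [ 65  65  73  95 128 106  78  68  64]
line z8 gray -50 [ 57  67  82 110 114  98  82  67  66]
line z8 gray 50 [ 83  81  92 117 114 102  89  81  80]
line z8 gray 70 [ 85  86  93 107 130 116  93  87  83]
ys [-60 -56 -52 -48 -44 -40 -36 -32 -28 -24 -20 -16 -12  -8  -4   0   4   8
  12  16  20  24  28  32  36  40  44  48  52  56  60]
lat z64 -35 [153 145  83 110 140  37   8   5   6   6   8  10  15   9   7  10  14  16
  10   5   3   4   4   5   5   6  14  85  99 100 104]
lat z64 -25 [151 159  57 115 153  20  13   9   8   8   8  11  10   8   9   9   6   8
   8   8   8   5   5   4   4   6  17  81  98  96  97]
lat z64 -20 [157 162  52 132 162  26  14  11   7   7   9  10  11   8   8   8  11  11
   9   9   7   7   7   6   3   4  26  90 101  99  87]
sideline -60 [(12, 0, 110), (18, 0, 126), (-30, 1, 112), (-120, -1, 147), (-160, -8, 102)]
sideline 60 [(12, -1, 119), (18, -1, 133), (-30, 0, 119), (-120, 0, 134), (-160, 1, 97)]
```

View pics/i.png

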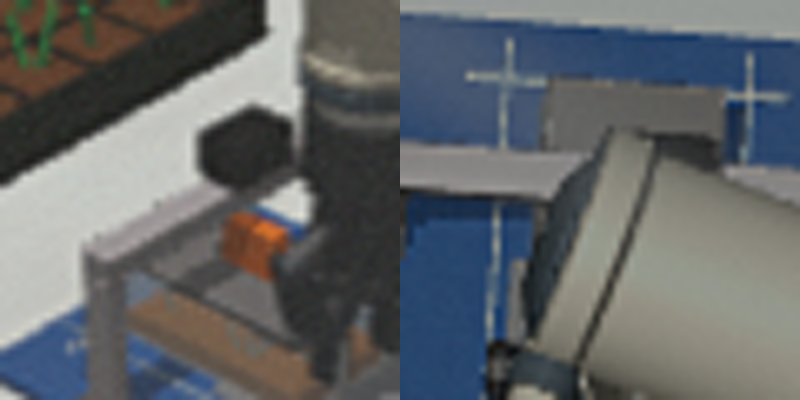

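The front edge is 10 mm short of the line all along its width, so it is square. Laterally the centre is within about 2 mm. I push 10 mm slowly.

Emit:
send_rows --increments '[{"jaw":0.5,"dx":-0.002,"dy":0,"dz":0,"rx":0,"ry":0,"rz":0},{"jaw":0.5,"dx":-0.004,"dy":0,"dz":0,"rx":0,"ry":0,"rz":0},{"jaw":0.5,"dx":-0.006,"dy":0,"dz":0,"rx":0,"ry":0,"rz":0},{"jaw":0.5,"dx":-0.008,"dy":0,"dz":0,"rx":0,"ry":0,"rz":0},{"jaw":0.5,"dx":-0.009,"dy":0,"dz":0,"rx":0,"ry":0,"rz":0},{"jaw":0.5,"dx":-0.01,"dy":0,"dz":0,"rx":0,"ry":0,"rz":0},{"jaw":0.5,"dx":-0.01,"dy":0,"dz":0,"rx":0,"ry":0,"rz":0},{"jaw":0.5,"dx":-0.01,"dy":0,"dz":0,"rx":0,"ry":0,"rz":0},{"jaw":0.5,"dx":-0.01,"dy":0,"dz":0,"rx":0,"ry":0,"rz":0}]'

```text
time: 15.2
position: [572.9, -162.1, 41.3]
orientation: [-0.054, -2.197, 2.197]
wrist_force: [-0.7, -0.2, 1.1]
gripper_width: 42.8
```

Emit:
send_rows --increments '[{"jaw":0.5,"dx":0.015,"dy":0,"dz":0,"rx":0,"ry":0,"rz":0},{"jaw":0.5,"dx":0.05,"dy":0,"dz":0,"rx":0,"ry":0,"rz":0},{"jaw":0.5,"dx":0.085,"dy":0,"dz":0,"rx":0,"ry":0,"rz":0},{"jaw":0.5,"dx":0.12,"dy":0,"dz":0,"rx":0,"ry":0,"rz":0},{"jaw":0.5,"dx":0.135,"dy":0,"dz":0,"rx":0,"ry":0,"rz":0},{"jaw":0.5,"dx":0.14,"dy":0,"dz":0,"rx":0,"ry":0,"rz":0},{"jaw":0.5,"dx":0.14,"dy":0,"dz":0,"rx":0,"ry":0,"rz":0}]'

```text
time: 15.78
position: [432.5, -155.4, 41.6]
orientation: [-0.056, -2.197, 2.198]
wrist_force: [0.2, -0.6, -0.6]
gripper_width: 42.8
```

```bash
cat >> m.py <<'E'
h=hsv(q);m=win((h[...,0]<20)&(h[...,1]>150)&(h[...,2]>110),325,170,25)
if m.sum():
    r=rect(q,m,96);d=r[:2]-L;print("handle top",r,"along",d@ex,"across",d@ey)
E
python3 m.py pics/j.png
```

```text
shift m [-0.1417  0.0008 -0.0004] turn deg [-0.02 -0.04 -0.08] | now [ 432.5 -155.4   41.6] w 42.8 F [ 0.2 -0.6 -0.6] t 15.78
x [-40 -37 -34 -31 -28 -25 -22 -19 -16 -13 -10  -7  -4  -1   2   5   8  11
  14  17  20  23]
lid z64 sat -30 [ 15  15   7   8  12   9   8  10  11  11  11  13  18  60 147 162 161 159
 119  24   7   7]
lid z64 sat -15 [ 17  14  11  11  10   9  10   8   8   8   9  13  19  77 138 161 159 164
 135   9   8   8]
lid z64 sat 0 [ 13  21   7   7   8   9   8   9  11  10   8  12  22  69 144 156 158 168
 109  35   7   7]
lid z64 sat 15 [ 15   8   5   5   6   8   7  10  11   9  10  13  19  60 143 156 156 162
 122  25   7   7]
lid z64 sat 30 [  3   3   5   5   3   4   4   3   8   8   8  10  18  72 128 146 149 157
 130  12   6   7]
line z8 gray -70 [ 65  66  74  96 129 107  78  70  66]
line z8 gray -50 [59 62 68 85 86 73 71 69 61]
line z8 gray 50 [ 82  80  91 116 114 102  89  80  78]
line z8 gray 70 [ 84  86  93 108 130 115  92  86  82]
ys [-60 -56 -52 -48 -44 -40 -36 -32 -28 -24 -20 -16 -12  -8  -4   0   4   8
  12  16  20  24  28  32  36  40  44  48  52  56  60]
lat z64 -35 [151 148  85 117 145  39   8   7  11  16  11  11  16  16  13  13  12  11
  11   4   5   5   4   3   3   3  15  90 102 101 110]
lat z64 -25 [157 161  56 121 162  22  12   9  10  11   8   8   7   9   9   9   7   7
   7   8   5   5   4   4   5   4  13  81 101  99  99]
lat z64 -20 [159 166  53 125 162  30  13  11   8   8   8   8   8   8   9   8  10   8
   9   8   8   7   6   3   3   5  24  85 102 104  89]
sideline -60 [(12, 0, 110), (18, 0, 127), (-30, 1, 106), (-120, -1, 134), (-160, 0, 130)]
sideline 60 [(12, -1, 120), (18, -1, 133), (-30, 0, 117), (-120, 0, 135), (-160, 1, 95)]
```

View pics/j.png

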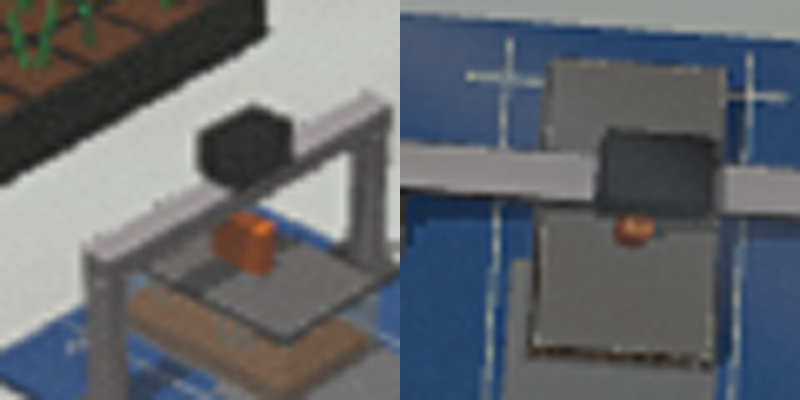

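The front edge is on the line (about −0.7 mm, the same at all five offsets) and square. I raise the arm clear, make a last numeric check and hand the job in.

Emit:
send_rows --increments '[{"jaw":0.5,"dx":0,"dy":-0.04,"dz":0,"rx":0,"ry":0,"rz":0},{"jaw":0.5,"dx":0,"dy":-0.08,"dz":0,"rx":0,"ry":0,"rz":0},{"jaw":0.5,"dx":0,"dy":-0.12,"dz":0,"rx":0,"ry":0,"rz":0},{"jaw":0.5,"dx":0,"dy":-0.15,"dz":0,"rx":0,"ry":0,"rz":0},{"jaw":0.5,"dx":0,"dy":-0.15,"dz":0,"rx":0,"ry":0,"rz":0},{"jaw":0.5,"dx":0,"dy":-0.15,"dz":0,"rx":0,"ry":0,"rz":0}]'

```text
time: 16.38
position: [434.9, -155.8, 194.0]
orientation: [-0.059, -2.197, 2.201]
wrist_force: [-1.0, -0.1, -0.6]
gripper_width: 42.5
```

```bash
python3 m.py pics/k.png | grep -E "lid|lat|now"; python3 -c "
from h import *
print(job.finish_job())"
```

```text
shift m [-0.1384  0.1536 -0.0008] turn deg [-0.1   0.03 -0.28] | now [ 434.9 -155.8  194. ] w 42.5 F [-1.  -0.1 -0.6] t 16.38
lid z64 sat -30 [ 13  14   5   9   7   8   8  10  11   9  11  15  19  60 147 158 159 160
lid z64 sat -15 [ 21  18  12  10   9  10   6   8  11   8  11  12  20  80 139 161 161 166
lid z64 sat 0 [ 13  20   9   5   9  11  10   9   9   9   7  11  24  68 141 156 160 165
lid z64 sat 15 [ 14   8   7   5   4   7   8   9   8   8  10  13  19  61 144 157 158 163
lid z64 sat 30 [  3   5   6   4   4   4   5   5   8   8   8   9  16  71 128 148 150 157
lat z64 -35 [151 147  86 117 147  39  10   8   5  12  13  12  24  16  16  14   8  11
lat z64 -25 [153 161  55 114 161  23  10   8   6   8  11  10   6  10   9  11   8   7
lat z64 -20 [157 166  54 128 169  27  11  10   8   9   9   8   8  11   9   9   8  10
the job is handed in; nothing more can be done
None
```

The job is done and handed in at about 16.5 s. I lifted the orange-handled culture box out of the tray by its handle, stood it on the grey patch and let go. I then slid it under the bridge by its rear face with two fingers, and backed the arm off.

**Front edge:** the last top view put it within about 1 mm of the white line. The reading was the same across the whole width, so the box is square.

**Centring:** this is the least certain check. The two lid edges read −42 and +46 mm from the centre line, so the box may sit up to about 2 mm to the robot's left. The handle measured on centre while the box stood on the patch.

**Everything else:** the gripper touched only the orange-handled box, and the white-handled box was still in its bay when I looked after the lift. I did not measure the bystanders again at the end.

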